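Seat the vial carousel on its drive studs and lock it

ROBOT

A 6-joint arm with a two-finger parallel gripper is mounted at the origin on the work surface. World frame = base frame: x ahead of the robot, y to its left, z up, the work surface at z = 0. Lengths are in m, angles in rad, forces in N, time in s.
With the tool pointing down it reaches from about 0.375 to 0.9 m from the base axis. Payload 3.1 kg.
Tool frame: the origin (TCP) lies on the centre line of the jaws, within the pads' length; the fingertips stand robot.tcp_to_tips ahead of it and the grasp point (between the pads) lies 3 mm ahead of it (robot.tcp_to_tips is the distance from the TCP to the fingertips, in m); z points along the fingers, y is the line along which they close (so a half turn about z gives the same grasp; the last joint's range is limited). The gripper opens to 87 mm and grips with 3 to 60 N. Pads are 19 mm wide; open, the fingers measure 117 mm over their backs; the gripper's body (75 mm by 190 mm) begins 51 mm behind the grasp point.
Start: joints at [-1.284, 0.527, 1.433, -0, 1.181, -0.178], TCP at [0.28, -0.559, 0.245] pointing down, gripper open.
Joint ranges: [-3.08, 3.08], [-0.75, 2.2], [0.22, 2.44], [-1.43, 4.57], [0, 2.65], [-2.85, 2.85]. Speed limits (rad/s): [2.79, 2.79, 3.14, 3.14, 3.14, 3.14].

INTERFACE

Orientations are given as a unit quaternion [x, y, z, w].
In Python, from rig import robot gives the robot as it stands. The module is installed in compiled form; this text tells all that it offers.
- The arm moves only by the shell command python3 -m jog 'ROWS' [FORCE]. ROWS is JSON, one flat list of numbers, 5 for each row, row after row: the finger opening in m, from 0 to 0.087, then the shift along the tool's x, y, z in m, then the turn about the tool's z in units of 10 degrees (1.0 is 10 degrees). In form: [claw, x, y, z, roll, claw, x, y, z, roll, ...]. A call has 1 to 20 rows; each row shifts and turns the commanded pose from where the row before left it, along the tool's axes as they then stand; what a row does not reach is not made up. A row lasts 1/8 s, in which the tool goes at most 62.5 mm and 10.7 degrees, less where a joint would pass 70% of its speed; a pose out of reach is approached as far as the arm can. A call with a gripper value outside its range is refused whole. The fingers move at their own pace and stop on an object; FORCE is the grip in N (left out, the last holds). Time passes only in rows, so rows that do not move let the fingers close. It gives the time, the measured TCP pose, the force, the opening and the grip force at its end, in the units of the state.
- robot.get_obs(): the state, without advancing time (a new reading comes with each control period).
- robot.camera(name): name is "side" or "top"; returns the picture (420x560x3 uint8, blue, green, red); there is no depth.
- robot.camera_model(name): a dict with "fx", "fy", "cx", "cy" (pixels), "R" (3x3) and "t" (3): a world point X has camera coordinates R X + t. Camera axes: x right, y down, z forward; pixel columns grow to the right and rows downward; lengths in m; the calibration is good to about 2 mm. A picture is of the moment at which its call begins. camera_model takes no time and is no camera call.
- robot.hand_in(): hands the job in; it is judged then, once.
Trained networks look in the newest picture that a camera, given by its name, has taken for a name from the list of things; names that differ only in an ending like _2 or _b are one class to them, and where a whole thing is asked for, a point or a joint stands for the part that bears it (a point fixed in the world has none). Each returns a list of dicts, best first, with "conf" (0 to 1); they miss things now and then, are a little off and sometimes report something else, mostly with a low value. They report only what shows in the picture. A call takes as long as a camera call.
- robot.look_for(camera, label): "extent" ([centre column, centre row, width, height] in pixels, round what is visible of it).
- robot.outline_of(camera, label): "region" (420x560 bool, what is visible of it) and "extent" ([centre column, centre row, width, height] in pixels, round what is visible of it).
The state is a dict: "time": time; "q": joint angles; "joint_velocities": joint speeds; "joint_torque": joint torques, N m; "position": TCP position; "tool_rot": TCP orientation; "ft_force": force on the tool from outside, world axes, zero at the start; "moment": the same for the moment, N m; "grip_width": finger opening in m; "grip_force": force on a finger pad.
Only numpy, scipy, OpenCV 4.12 (cv2) and the standard library are available. Lean on these libraries where they do the work, as an engineer would, in place of code of your own. Each camera call takes 0.05 s, during which the arm holds its last target. There are 200 camera calls.

TASK

The vial carousel of the sample changer has been put on its spindle out of register and is riding on top of the three drive studs. Push it round until its three holes line up with the studs and it drops fully home, flat on the hub, then fold the lock lever on the spindle down flat over it. Leave the other things on the bench and on the changer's deck where they are.

Things in the scene. Friction and masses are not known exactly. Their poses are not given: they have to be found in the camera images.
- hub (a point): Fixed point on the sample changer, a white box 250 mm deep (x) by 400 mm wide (y), deck 60 mm high: centre of the flat top (seat face) of the aluminium drive hub, 116 mm across, 74 mm above the bench. z up along the spindle (steel, 24 mm thick, rising 42 mm above the seat face), x from the changer's front to its back, y to its left. The changer's place and yaw vary.
- stud (a point): Fixed: top of one of three round-topped steel studs on the hub, 9 mm thick, 14 mm high, on a circle of 44 mm radius at 60, 180 and 300 degrees (counter-clockwise from above) from the hub's x axis. This is the one at 180. The carousel hides them; a black rib on the deck, 99 to 117 mm from the spindle axis, lies in line with each stud.
- carousel: Loose round grey vial carousel, 190 mm across, 0.45 to 0.92 kg, on the spindle; origin at the centre of its flat underside, z up. Web 10 mm thick with three drive holes; central boss 44 mm across, 26 mm bore, 30 mm high; outer ring 66 to 95 mm from the centre, 18 mm high, with white-capped vials, cap tops 33 mm above the underside. Starts with its underside on the stud tops.
- hole (a point): Centre of the upper edge of one of the carousel's three round drive holes, 13 mm wide, 44 mm from its centre, at 0, 120 and 240 degrees from the carousel's x axis; this is the one at 0, 10 mm above the underside. They start 20 degrees or more from the studs. Any of the three fits is right: with holes within about 2 degrees of the studs the carousel drops 14 mm under its own weight and can turn no more.
- post_a (a point): Centre of the flat top of one of the carousel's two upright aluminium lifting posts: 18 mm thick, 80 mm from the carousel's centre at 90 degrees from its x axis, top 66 mm above the underside (48 mm above the ring, 33 mm above the vial caps). Pushed on its side it turns the carousel, either way, against a few newtons of dry friction; the carousel stays where it is left.
- post_b (a point): Centre of the top of the other, like post, at 270 degrees from the carousel's x axis.
- lock_lever (a joint): Lock lever on the spindle top: bar 13 mm wide, 10 mm thick, with a black thumb end 20 mm wide, 61 mm long from its pivot. Rad: 0 = folded flat towards the changer's back (hub +x), locked, underside 1 mm above the seated carousel's boss; 1.57 = straight up. Starts nearly upright; dry friction holds it, 1 to 3 N on it folds it. It cannot fold flat while the carousel rides on the studs.
- pivot (a point): Fixed point on the changer: pivot of the lock lever, on the spindle axis 36 mm above the seat face; axes as for the hub.
- lever_end (a point): Middle of the free end of the lock lever, 61 mm from the pivot along the lever.
- tower (a point): Fixed: top of the changer's sampling tower at the left rear of its deck, a white column 62 by 56 mm with an arm parked to the back, 239 mm above the bench; axes as for the hub. Keep clear.
- rinse_jar: Bystander: amber jar 44 mm across, 55 mm high, on the right rear corner of the changer's deck; origin under its centre. Leave alone.
- vial_tray: Bystander: black tray 90 by 50 mm with white-capped vials, 34 mm high, on the right of the changer's deck; origin under its centre. Leave alone.
- tip_box: Bystander: yellow pipette-tip box 122 by 84 by 58 mm on the bench to the left; origin under its centre. Leave alone.
- cryo_box: Bystander: freezer box of red-capped tubes 134 by 134 by 56 mm on the bench to the left; origin under its centre. Leave alone.
- pipette: Bystander: white multichannel pipette 280 mm long, 112 mm wide, 28 mm high, lying on the bench to the right; origin on the bench under its handle. Leave alone.
- tube_rack: Bystander: white tube rack 75 by 200 by 50 mm on the bench to the left rear; origin under its centre. Leave alone.
- spare_rack: Bystander: blue tip box with a clear lid, 122 by 84 by 81 mm, on the bench to the right; origin under its centre. Leave alone.

How it is judged:
By the outcome, as a careful person would: the job done as asked, in the order asked, and still so for the second after the job is handed in, with the robot touching nothing.
It also fails if it takes over 48 s, if anything falls off the work surface, if the arm or the gripper's body presses on something with over 40 N, if the wrist force passes 120 N, or if a joint passes its speed limit or range.

## Working session

There is one attempt and no reset: what is moved stays moved. The work goes in short steps, Python scripts to look and compute and a shell command to move; the robot and the scene stay as the last step left them, time stands still between calls to the robot, and variables do not carry over. Pictures are saved under pics/ and viewed, at most 10 in all, crops included, and the job is handed in when it is done.

```bash
mkdir -p pics
python3 - <<'E'
from rig import robot
import cv2,numpy as np
o=robot.get_obs();print({k:np.round(v,3).tolist() for k,v in o.items()},robot.tcp_to_tips)
for n in("side","top"):
    cv2.imwrite(f"pics/{n}0.png",robot.camera(n))
    m=robot.camera_model(n);print(n,{k:np.round(v,3).tolist() for k,v in m.items()})
    for l in("carousel","post_a","lock_lever","lever_end","hole","stud","hub"):
        try:
            for d in robot.look_for(n,l)[:3]:print(l,round(d["conf"],2),np.round(d["extent"],1))
        except Exception as e:print(l,e)
E
```

```text
{'time': 0.0, 'q': [-1.284, 0.528, 1.434, -0.0, 1.181, -0.178], 'joint_velocities': [-0.001, 0.001, 0.001, 0.0, -0.003, 0.001], 'joint_torque': [-0.0, -44.004, -17.659, 0.063, 0.058, -0.0], 'position': [0.28, -0.558, 0.244], 'tool_rot': [0.973, 0.23, -0.0, -0.001], 'ft_force': [-0.306, 0.229, -0.141], 'moment': [0.092, 0.009, -0.016], 'grip_force': 0.0, 'grip_width': 0.087} 0.022
side {'fx': 454.403, 'fy': 454.403, 'cx': 283.875, 'cy': 206.12, 'R': [[0.97, -0.241, 0.004], [-0.143, -0.586, -0.797], [0.195, 0.773, -0.603]], 't': [-0.504, 0.227, 1.298]}
carousel 0.72 [295.6 215.9  56.   48.9]
post_a 0.72 [292.6 215.4  58.2  47.6]
lock_lever 0.54 [300.6 203.1   7.5  18.4]
lever_end 0.61 [296.2 203.6   7.1  19.3]
hole 0.81 [296.5 213.8  64.3  48.5]
hole 0.53 [298.8 202.8  12.8  18.3]
hole 0.45 [391.8 360.7  62.3  56.6]
stud 0.67 [297.1 209.6 111.2 147.6]
hub 0.85 [297.5 211.8 112.7 143.5]
hub 0.6 [298.4 203.6   6.1  22.1]
top {'fx': 397.452, 'fy': 397.452, 'cx': 277.114, 'cy': 205.795, 'R': [[0.022, -1.0, 0.008], [-0.994, -0.023, -0.104], [0.104, -0.005, -0.995]], 't': [0.034, 0.565, 1.473]}
carousel 0.29 [406.7 178.9  31.6  37.6]
post_a 0.71 [272.4 196.2   5.5  10.8]
post_a 0.63 [274.1 200.3  54.9  56.2]
lock_lever 0.17 [274.3 199.1  56.6  57.1]
lever_end 0.67 [164.1 258.4  31.9  31.9]
lever_end 0.58 [271.1 194.9   6.9   8.2]
hole 0.92 [271.  200.4  54.6  51.9]
stud 0.74 [265.1 191.4 109.1  93. ]
hub 0.78 [264.3 189.8 111.   89.7]
hub 0.45 [272.4 199.3  60.5  57. ]
```

View pics/top0.png

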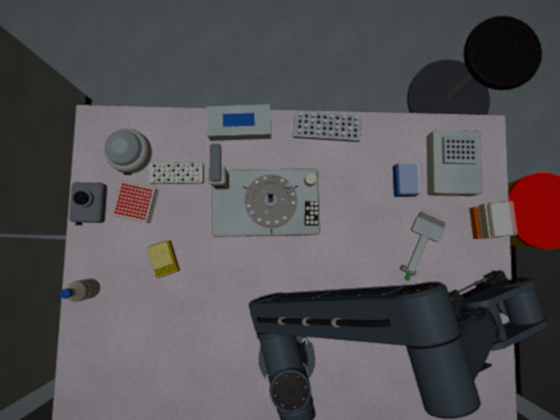

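View pics/side0.png

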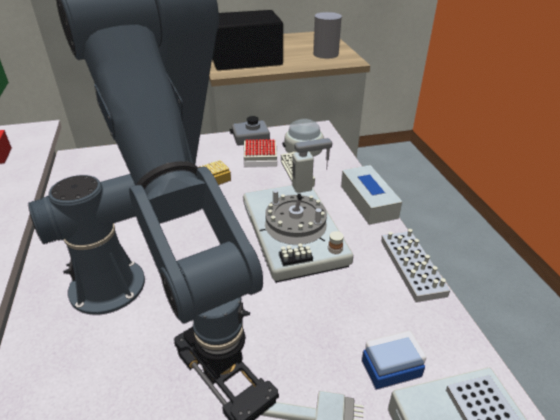

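The top view shows the changer with its deck at about (212–320, 168–236) and the carousel centred near (271, 200). The side view shows the posts, the lever at about (298, 205) and the tower at about (302, 165). I'll zoom in on both.

Run:
```python
import cv2
a=cv2.imread("pics/top0.png")[160:240,208:322];cv2.imwrite("pics/top0c.png",cv2.convertScaleAbs(cv2.resize(a,None,fx=7,fy=7,interpolation=cv2.INTER_CUBIC),alpha=1.3))
a=cv2.imread("pics/side0.png")[180:265,245:355];cv2.imwrite("pics/side0c.png",cv2.convertScaleAbs(cv2.resize(a,None,fx=7,fy=7,interpolation=cv2.INTER_CUBIC),alpha=1.1))
```

```text
(no output)
```

View pics/top0c.png

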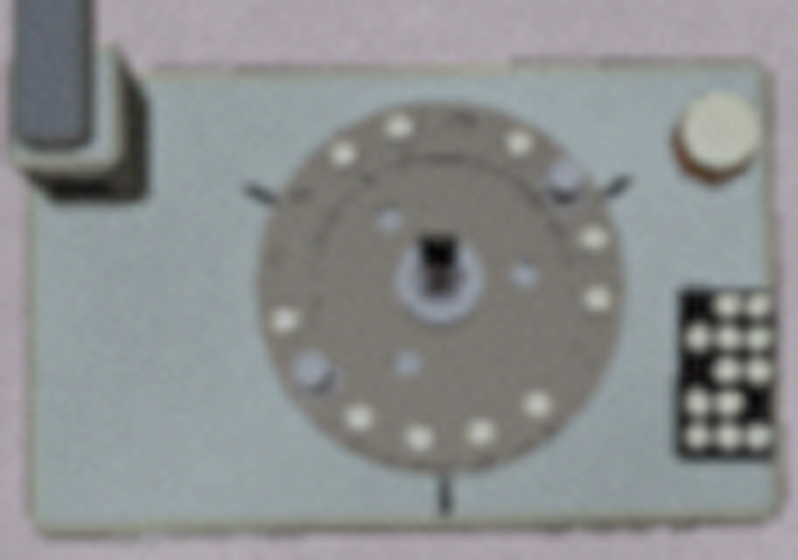

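View pics/side0c.png

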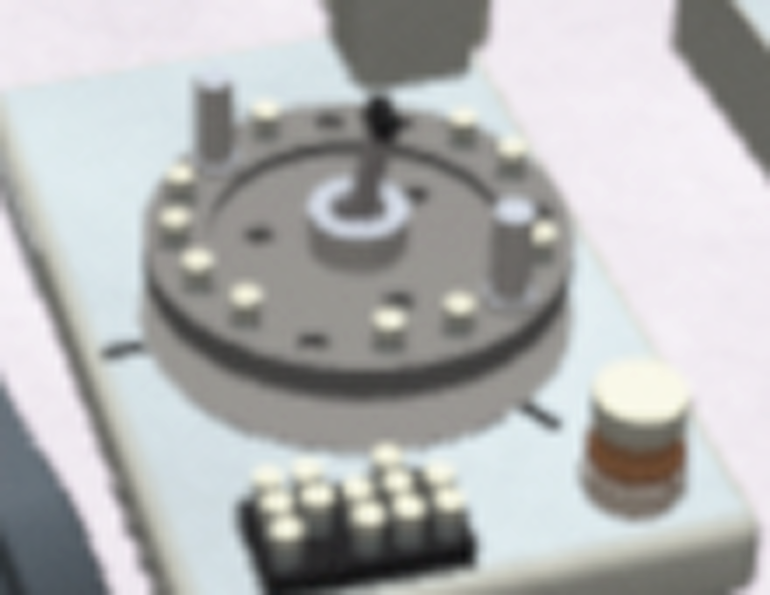

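The zoomed top crop shows the ribs at about (260,193), (617,186) and (445,493), holes at (389,219), (525,273) and (407,363), and post tops at (567,180) and (312,370). The zoomed side crop shows the post tops at (214,78) and (514,208), with the lever nearly upright. Next I'll fit the hub pose and carousel angle.

```bash
cat > h.py <<'E'
from rig import robot
import numpy as np
from scipy.optimize import least_squares
def proj(n,X):
    m=robot.camera_model(n);c=np.asarray(X)@np.array(m["R"]).T+m["t"]
    return np.c_[m["fx"]*c[:,0]/c[:,2]+m["cx"],m["fy"]*c[:,1]/c[:,2]+m["cy"]]
def ring(p,r,degs,z,off=0):
    a=np.radians(degs)+p[2]+off;return np.c_[p[0]+r*np.cos(a),p[1]+r*np.sin(a),np.full(len(a),z)]
E
cat > fit.py <<'E'
from h import *
T=lambda L:np.array(L)/7+[208-.43,160-.43]
S=lambda L:np.array(L)/7+[245-.43,180-.43]
# ribs 60(left is +y),300,180 ; holes 0,240,120 ; posts 90,270
obs=[("top",108e-3,[60,300,180],.062,0,T([(260,193),(617,186),(445,493)])),
("top",44e-3,[0,240,120],.098,1,T([(389,219),(525,273),(407,363)])),
("top",80e-3,[270,90],.154,1,T([(567,180),(312,370)])),
("side",108e-3,[180,300],.062,0,S([(125,350),(540,413)])),
("side",44e-3,[120,240,0],.098,1,S([(258,235),(398,300),(420,193)])),
("side",80e-3,[90,270],.154,1,S([(214,78),(514,208)]))]
# side bias of calibration absorbed by per-camera pixel shift
def res(p):
    r=[]
    for n,R,d,z,c,px in obs:
        b=p[4:6] if n=="top" else p[6:8]
        r.append((proj(n,ring(p,R,d,z,p[3]*c))+b-px).ravel())
    return np.concatenate(r+[p[4:]*1.0])
s=least_squares(res,[.6,0,0,.65,0,0,0,0],loss="soft_l1")
p=s.x;print(np.round(p[:2],4),"yaw",np.degrees(p[2]),"th",np.degrees(p[3]),p[4:].round(2));print(res(p).round(1))
for n,d in(("post_a",90),("post_b",270)):print(n,ring(p,.08,[d],.154,p[3]).round(4))
# lever angle: thumb end seen in top (440,240), side (380,105)
e=lambda a:[[p[0]+.061*np.cos(a[0])*np.cos(p[2]),p[1]+.061*np.cos(a[0])*np.sin(p[2]),.110+.061*np.sin(a[0])]]
for n,px,b in(("top",T([(440,240)]),p[4:6]),("side",S([(380,103)]),p[6:8])):
    q=least_squares(lambda a:(proj(n,e(a))+b-px).ravel(),[1.5]);print(n,"lever",q.x,q.cost)
E
python3 fit.py
```

```text
[0.5755 0.072 ] yaw 2.5991102625305484 th 36.04231243734844 [ 0.03 -0.23 -0.13  0.09]
[ 0.4  0.4 -0.3  0.3  0.1  0.6 -0.  -0.2 -0.   0.1  0.1  0.   0.  -0.8
 -0.2 -0.2 -0.2 -0.2  0.3  0.3  0.2 -0.1  0.2  0.  -0.6  0.2  0.1 -0.5
  0.1  0.1  0.  -0.2 -0.1  0.1]
post_a [[0.5256 0.1345 0.154 ]]
post_b [[0.6255 0.0095 0.154 ]]
top lever [1.34595715] 0.022733202062570703
side lever [1.43129551] 0.08693788734047544
```

```bash
python3 -m jog '[0.045,0.0512,-0.0321,0,0, 0.045,0.0512,-0.0321,0,0, 0.045,0.0512,-0.0321,0,0, 0.045,0.0512,-0.0321,0,0, 0.045,0.0512,-0.0321,0,0, 0.045,0.0512,-0.0321,0,0, 0.045,0.0512,-0.0321,0,0, 0.045,0.0512,-0.0321,0,0, 0.045,0.0512,-0.0321,0,0, 0.045,0.0512,-0.0321,0,0, 0.045,0.0512,-0.0321,0,0, 0.045,0,0,0,-1]' 10; python3 -m jog '[0.045,0,0,0,-1, 0.045,0,0,0,-1, 0.045,0,0,0,-1, 0.045,0,0,0,-1, 0.045,0,0,0,-1, 0.045,0,0,0,-1, 0.045,0,0,0,-1, 0.045,0,0,0,-1, 0.045,0,0,0,-1, 0.045,0,0,0,-0.2, 0.045,0,0,0,0, 0.045,0,0,0,0]'
cat > st.py <<'E'
from h import *
from scipy.spatial.transform import Rotation as Ro
H=np.array([.5755,.072]);Y=2.6
def state():
    o=robot.get_obs();R=Ro.from_quat(o["tool_rot"]).as_matrix();P=np.array(o["position"])
    d=P[:2]-H
    print("t",round(o["time"],2),"P",P.round(4),"xa",np.degrees(np.arctan2(R[1,0],R[0,0])).round(1),"tilt",R[2,2].round(4),"F",np.round(o["ft_force"],1),"grip",round(o["grip_width"],4),"hub polar mm/deg",(np.hypot(*d)*1e3).round(1),np.degrees(np.arctan2(d[1],d[0])).round(1),"q",np.round(o["q"],2).tolist())
    return o,R,P
def to(x,y,z=None):
    o,R,P=state();D=np.array([x-P[0],y-P[1],0 if z is None else z-P[2]]);print("tool shift mm",(R.T@D*1e3).round(1))
if __name__=="__main__":
    state()
E
python3 - <<'E'
from st import *
to(.6255,.0095,.152)
E
```

```text
time: 2.3
position: [0.6272, 0.0137, 0.2446]
tool_rot: [0.948, 0.319, 0.001, -0.0]
ft_force: [0.0, -0.7, -0.0]
grip_width: 0.045
grip_force: 0.0
time: 3.8
position: [0.6254, 0.0094, 0.2446]
tool_rot: [0.434, 0.901, 0.0, 0.0]
ft_force: [-0.9, 0.2, -0.4]
grip_width: 0.0449
grip_force: 0.0
t 3.8 P [0.6254 0.0094 0.2446] xa 128.6 tilt -1.0 F [-0.9  0.2 -0.4] grip 0.0449 hub polar mm/deg 80.0 -51.4 q [-0.16, 0.53, 1.43, 0.0, 1.18, -0.84]
tool shift mm [-0.   0.1 92.6]
```

```bash
python3 -m jog '[0.045,0,0,0.025,0, 0.045,0,0,0.025,0, 0.045,0,0,0.02,0, 0.045,0,0,0.012,0, 0.045,0,0,0.01,0, 0.045,0,0,0,0]'
python3 - <<'E'
from st import *
state()
import cv2
a=robot.camera("side")[150:255,230:370];cv2.imwrite("pics/s1.png",cv2.resize(a,None,fx=5.6,fy=5.6,interpolation=cv2.INTER_CUBIC))
E
```

```text
time: 4.55
position: [0.6251, 0.0095, 0.1521]
tool_rot: [0.433, 0.901, -0.0, -0.0]
ft_force: [0.4, 0.4, 0.3]
grip_width: 0.045
grip_force: 0.0
t 4.55 P [0.6251 0.0095 0.1521] xa 128.6 tilt -1.0 F [0.4 0.4 0.3] grip 0.045 hub polar mm/deg 79.8 -51.6 q [-0.16, 0.64, 1.51, -0.0, 0.99, -0.84]
```

View pics/s1.png

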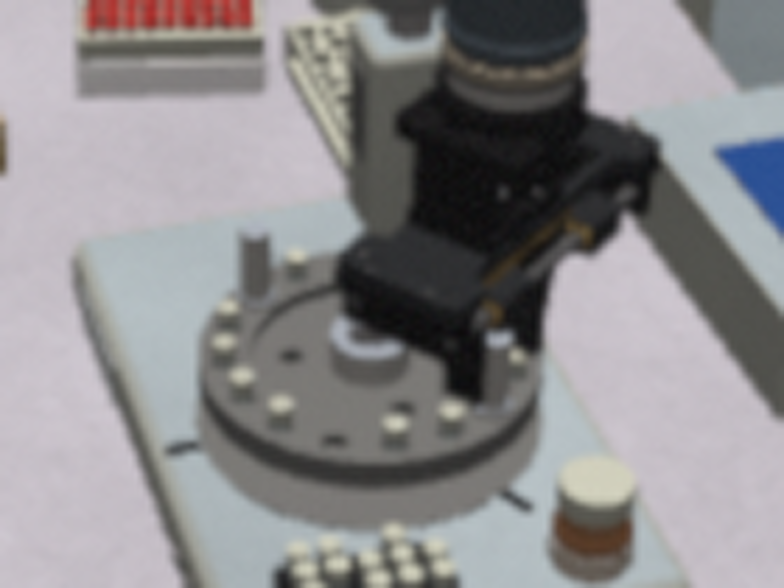

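The near finger stands at about (465,350) and the far one at about (530,330), with post_b at (497,370) between them. I'll narrow the gap and drive along the arc, counter-clockwise.

```bash
python3 -m jog '[0.025,0,0,0,0, 0.025,0,0,0,0, 0.025,0,0,0,0, 0.025,0.0001,0.0035,0,-0.25, 0.025,0.0001,0.0035,0,-0.25, 0.025,0.0001,0.0035,0,-0.25, 0.025,0.0001,0.0035,0,-0.25, 0.025,0.0001,0.0035,0,-0.25, 0.025,0.0001,0.0035,0,-0.25, 0.025,0.0001,0.0035,0,-0.25, 0.025,0.0001,0.0035,0,-0.25, 0.025,0,0,0,0]'; python3 st.py
```

```text
time: 6.1
position: [0.6437, 0.0306, 0.1526]
tool_rot: [0.271, 0.963, 0.0, 0.0]
ft_force: [0.2, -0.2, -0.2]
grip_width: 0.025
grip_force: 0.0
t 6.1 P [0.6437 0.0306 0.1526] xa 148.6 tilt -1.0 F [ 0.2 -0.2 -0.2] grip 0.025 hub polar mm/deg 79.8 -31.3 q [-0.13, 0.66, 1.46, 0.0, 1.02, -1.15]
```

```bash
python3 -m jog '[0.025,0,0.0014,0,-0.1, 0.025,0,0.0014,0,-0.1]'; python3 -m jog '[0.025,0,0.0014,0,-0.1, 0.025,0,0.0014,0,-0.1]'
python3 - <<'E'
from st import *
state()
import cv2
a=robot.camera("side")[150:255,230:370];b=robot.camera("top")[150:240,210:330]
cv2.imwrite("pics/s2.png",np.hstack([cv2.resize(a,(400,300),interpolation=cv2.INTER_CUBIC),cv2.resize(b,(400,300),interpolation=cv2.INTER_CUBIC)]))
E
```

```text
time: 6.35
position: [0.6452, 0.0329, 0.1526]
tool_rot: [0.253, 0.967, 0.0, 0.0]
ft_force: [-0.7, -0.7, 0.1]
grip_width: 0.025
grip_force: 0.0
time: 6.6
position: [0.6465, 0.0354, 0.1526]
tool_rot: [0.236, 0.972, 0.0, 0.0]
ft_force: [-0.1, -0.7, -1.5]
grip_width: 0.0251
grip_force: 0.0
t 6.6 P [0.6465 0.0354 0.1526] xa 152.7 tilt -1.0 F [-0.1 -0.7 -1.5] grip 0.0251 hub polar mm/deg 79.9 -27.3 q [-0.12, 0.66, 1.45, 0.0, 1.02, -1.21]
```

View pics/s2.png

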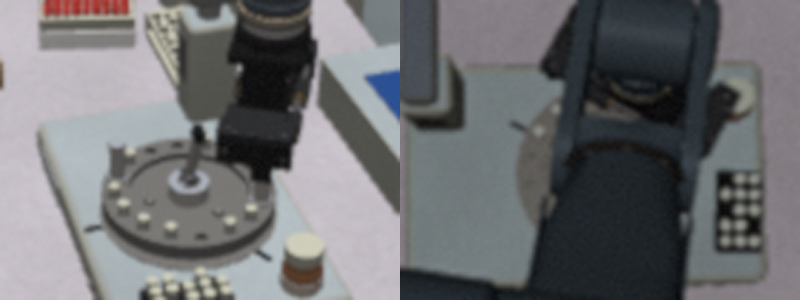

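post_a has moved round to about (117,148) in the left half and the carousel still rides high. I'll carry on in 1° steps.

```bash
for i in 1; do python3 -m jog '[0.025,0,0.0014,0,-0.1, 0.025,0,0,0,0]'; done; python3 -m jog '[0.025,0,0.0014,0,-0.1, 0.025,0,0,0,0]';  python3 - <<'E'
from st import *
import cv2
o,_,_=state()
p=[.5755,.072,np.radians(2.6)]
for th in (52,56,58,60):
  for z in(.154,.140):print(th,z,proj("side",ring(p,.08,[90],z,np.radians(th))).round(1),proj("side",ring(p,.044,[120],z-.056,np.radians(th))).round(1))
a=robot.camera("side")[190:245,255:325];cv2.imwrite("pics/s3.png",cv2.resize(a,None,fx=10,fy=10,interpolation=cv2.INTER_CUBIC))
E
```

```text
time: 6.95
position: [0.6469, 0.0364, 0.1525]
tool_rot: [0.228, 0.974, -0.0, -0.0]
ft_force: [-0.4, -1.2, 0.3]
grip_width: 0.0251
grip_force: 0.6
time: 7.2
position: [0.6476, 0.0378, 0.1525]
tool_rot: [0.219, 0.976, -0.0, -0.0]
ft_force: [-0.2, -1.3, -0.2]
grip_width: 0.025
grip_force: 0.7
t 7.2 P [0.6476 0.0378 0.1525] xa 154.6 tilt -1.0 F [-0.2 -1.3 -0.2] grip 0.025 hub polar mm/deg 79.8 -25.4 q [-0.11, 0.67, 1.45, -0.0, 1.03, -1.24]
52 0.154 [[271.8 193.8]] [[281.8 215.3]]
52 0.14 [[271.8 197.5]] [[281.8 218.9]]
56 0.154 [[271.1 194.8]] [[282.  215.9]]
56 0.14 [[271.2 198.5]] [[281.9 219.5]]
58 0.154 [[270.8 195.3]] [[282.1 216.2]]
58 0.14 [[270.9 199. ]] [[282.1 219.8]]
60 0.154 [[270.6 195.8]] [[282.2 216.5]]
60 0.14 [[270.6 199.5]] [[282.2 220.1]]
```

View pics/s3.png

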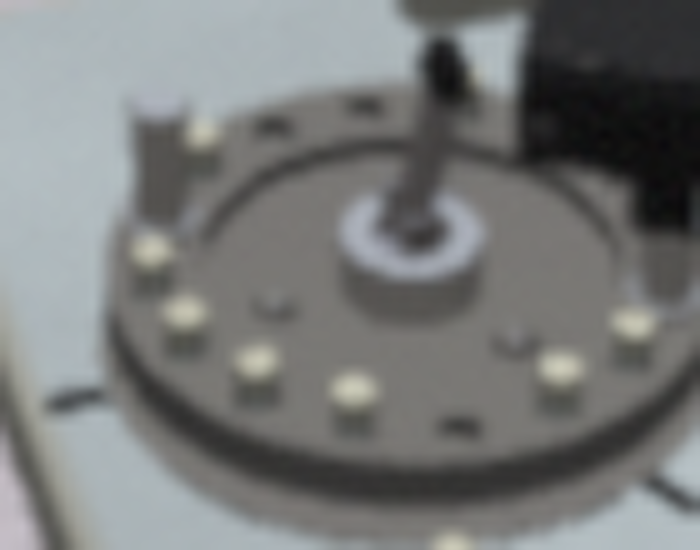

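post_a's top is now at (270.8, 200.3) and its hole at (282.5, 220.3). Both match the seated prediction at 60°, and stud tops show in the holes. I'll back off, lift and go to the lever.

```bash
python3 -m jog '[0.035,0,-0.002,0,0, 0.035,0,0,0,0, 0.035,0,0,-0.03,0, 0.035,0,0,-0.03,0, 0.035,0,0,-0.03,0, 0,0.0278,-0.0036,0,0, 0,0.0278,-0.0036,0,0, 0,0.0278,-0.0036,0,0, 0,0.0278,-0.0036,0,0, 0,0,0,0,-1, 0,0,0,0,-1, 0,0,0,0,-0.8, 0,0,0,0,0]'
python3 - <<'E'
from st import *
to(.5405,.0704,.167)
import cv2
a=robot.camera("side")
p=[.5755,.072,np.radians(2.6)]
g=cv2.resize(a[190:245,255:325],None,fx=10,fy=10,interpolation=cv2.INTER_CUBIC);cv2.imwrite("pics/s4.png",g)
E
```

```text
time: 8.88
position: [0.5403, 0.0708, 0.2427]
tool_rot: [-0.022, 1.0, 0.0, 0.0]
ft_force: [0.2, -0.5, -0.3]
grip_width: 0.0006
grip_force: 0.0
t 8.88 P [0.5403 0.0708 0.2427] xa -177.5 tilt -1.0 F [ 0.2 -0.5 -0.3] grip 0.0006 hub polar mm/deg 35.2 -178.1 q [-0.07, 0.42, 1.64, 0.0, 1.08, -1.69]
tool shift mm [-0.1 -0.5 75.7]
```

View pics/s4.png

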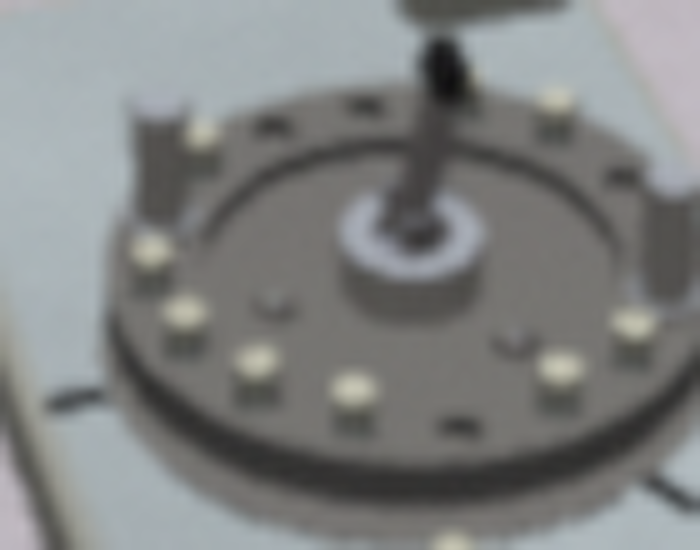

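```bash
python3 - <<'E'
from st import *
p=[.5755,.072,np.radians(2.6)]
for z in(.154,.140):print(z,proj("side",ring(p,.08,[90,270],z,np.radians(60))).round(1).tolist(),proj("side",ring(p,.044,[120,240],z-.056,np.radians(60))).round(1).tolist())
print("seen",(np.array([(158,103),(672,178),(273,303),(515,341)])/10+[254.55,189.55]).round(1).tolist())
E
python3 -m jog '[0,0,0,0.025,0, 0,0,0,0.025,0, 0,0,0,0.0257,0, 0,0,0,0,0]'
```

```text
0.154 [[270.6, 195.8], [322.4, 203.2]] [[282.2, 216.5], [306.5, 220.2]]
0.14 [[270.6, 199.5], [322.1, 207.0]] [[282.2, 220.1], [306.4, 223.8]]
seen [[270.4, 199.9], [321.8, 207.4], [281.8, 219.8], [306.0, 223.6]]
time: 9.43
position: [0.5388, 0.0707, 0.1652]
tool_rot: [-0.022, 1.0, 0.0, -0.002]
ft_force: [0.4, -0.0, 0.3]
grip_width: 0.0007
grip_force: 0.0
```

It's seated and flat, with all four points within 0.5 px. Now I'll sweep the lever over.

```bash
python3 -m jog '[0,-0.008,0,0,0, 0,-0.008,0,0,0, 0,-0.008,0,0,0, 0,-0.008,0,0,0, 0,-0.008,0,0,0, 0,-0.008,0,0,0, 0,-0.008,0,0,0, 0,0,0,0,0]'; python3 -m jog '[0,-0.004,0,0.005,0, 0,-0.004,0,0.005,0, 0,-0.004,0,0.005,0, 0,-0.004,0,0.005,0, 0,-0.003,0,0.003,0, 0,0,0,0,0]'; python3 st.py
```

```text
time: 10.42
position: [0.596, 0.0733, 0.1661]
tool_rot: [-0.023, 1.0, 0.0, -0.001]
ft_force: [-2.7, 0.0, -2.2]
grip_width: 0.0005
grip_force: 1.3
time: 11.18
position: [0.6111, 0.0741, 0.1416]
tool_rot: [-0.023, 1.0, 0.0, -0.005]
ft_force: [-8.3, -1.0, -2.3]
grip_width: 0.0003
grip_force: 4.0
t 11.18 P [0.6111 0.0741 0.1416] xa -177.3 tilt -0.9999 F [-8.3 -1.  -2.3] grip 0.0003 hub polar mm/deg 35.6 3.3 q [-0.06, 0.65, 1.54, -0.0, 0.97, -1.68]
```

Run:
```python
from st import *
import cv2
a=robot.camera("side")
cv2.imwrite("pics/s5.png",cv2.resize(a[180:240,260:340],None,fx=10,fy=10,interpolation=cv2.INTER_CUBIC))
```

```text
(no output)
```

View pics/s5.png

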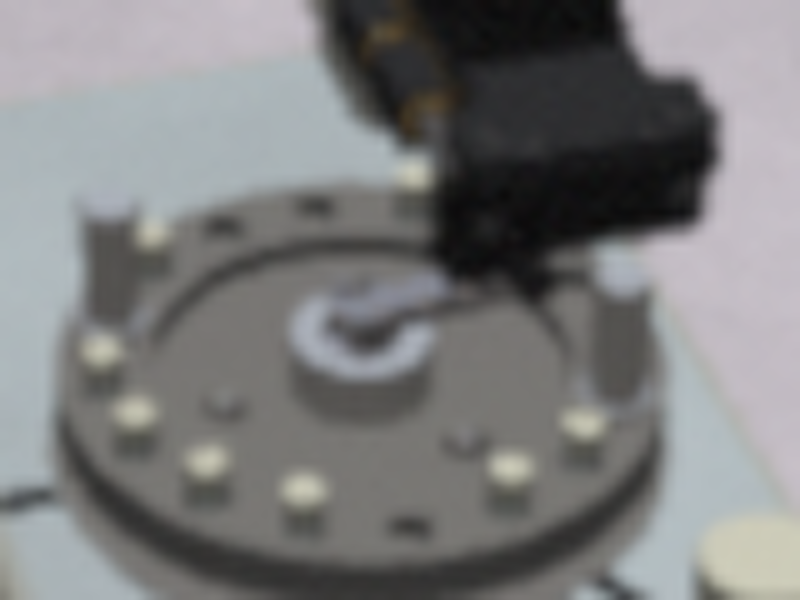

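The lever is almost down, with the fingertips butting on its thumb end at about (480,270). I'll back off a little and press straight down.

```bash
python3 -m jog '[0,0.006,0,-0.002,0, 0,0,0,0.003,0, 0,0,0,0.003,0, 0,0,0,0.002,0, 0,0,0,0,0]'; python3 -m jog '[0,0,0,0.001,0, 0,0,0,0.001,0, 0,0,0,0,0]'; python3 st.py
```

```text
time: 11.85
position: [0.6096, 0.0738, 0.1379]
tool_rot: [-0.023, 1.0, -0.0, 0.0]
ft_force: [0.6, 0.1, 0.8]
grip_width: 0.0004
grip_force: 0.3
time: 12.22
position: [0.6096, 0.0738, 0.1374]
tool_rot: [-0.023, 1.0, -0.0, 0.001]
ft_force: [-1.8, 1.2, 7.7]
grip_width: 0.0003
grip_force: 4.0
t 12.22 P [0.6096 0.0738 0.1374] xa -177.4 tilt -1.0 F [-1.8  1.2  7.7] grip 0.0003 hub polar mm/deg 34.2 3.0 q [-0.06, 0.65, 1.55, -0.0, 0.94, -1.68]
```

```bash
python3 -m jog '[0,0,0,0.0015,0, 0,0,0,0,0]'; python3 -m jog '[0,0,0,-0.01,0, 0,0,0,-0.03,0, 0,0,0,-0.04,0, 0,0.04,0,-0.04,0, 0,0.05,0,0,0, 0,0.05,0,0,0, 0,0,0,0,0, 0,0,0,0,0]'
python3 - <<'E'
from st import *
import cv2
state();a=robot.camera("side");robot.camera("top")
p=[.5755,.072,np.radians(2.6)]
for d in(0,10,20):
    r=np.radians(d);print(d,[proj("side",[[p[0]+.061*np.cos(r),p[1]+.0028*np.cos(r),.110+.061*np.sin(r)]]).round(1).tolist()])
cv2.imwrite("pics/s6.png",cv2.resize(a[180:240,260:340],None,fx=10,fy=10,interpolation=cv2.INTER_CUBIC))
E
```

```text
time: 12.48
position: [0.6097, 0.0738, 0.1372]
tool_rot: [-0.023, 1.0, -0.0, 0.001]
ft_force: [-3.5, 0.2, 14.7]
grip_width: 0.0006
grip_force: 7.6
time: 13.48
position: [0.47, 0.0673, 0.2547]
tool_rot: [-0.023, 1.0, -0.0, 0.001]
ft_force: [-0.4, 0.2, 0.2]
grip_width: 0.0003
grip_force: 0.0
t 13.47 P [0.47   0.0673 0.2547] xa -177.4 tilt -1.0 F [-0.4  0.2  0.2] grip 0.0003 hub polar mm/deg 105.6 -177.5 q [-0.09, 0.31, 1.79, 0.0, 1.04, -1.71]
0 [[[314.6, 207.6]]]
10 [[[314.5, 204.9]]]
20 [[[313.8, 202.4]]]
```

View pics/s6.png

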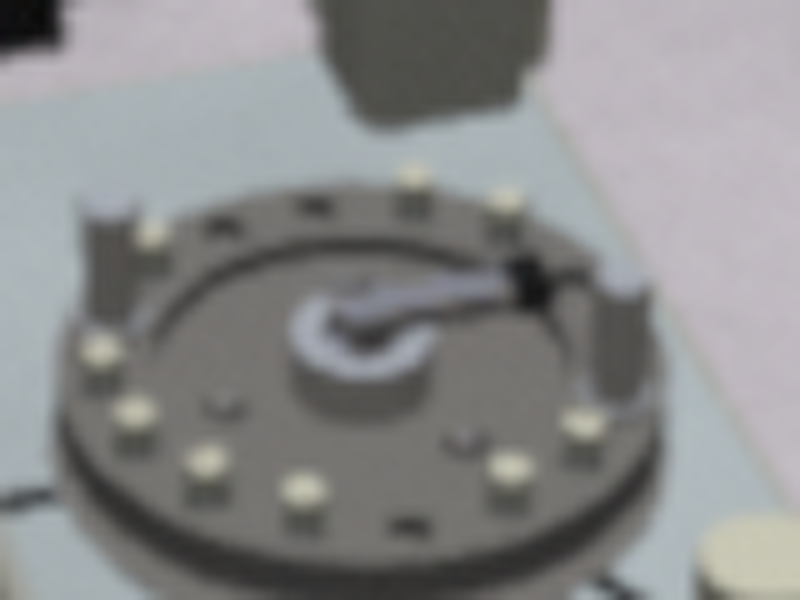

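The lever's black end stops at about (548,280), which is image pixel (314.4, 207.6) and matches the prediction for 0 rad. The carousel is still seated and the arm is clear.

```bash
python3 -c "
from rig import robot
print(robot.hand_in())"
```

```text
the job is handed in; nothing more can be done
None
```

The carousel is turned onto its studs and seated flat on the hub, the lock lever is folded flat over it, and the job was handed in at about 13.5 s with the arm clear and nothing else touched.

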